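# Set out the wafer cup samples

## Task

Set out the shift's samples on the rings of the white sample board, open end down as they stand: the brown wafer cup on the middle ring, the tan cup between it and the red post, the pink cup between it and the blue post, with the green token lying flat and centred on top of the brown cup. The brown cup is stuck in the feed chute under the yellow guard: push it back up the chute until it is clear of the guard, then lift it out. Leave the steel bowl and the orange jar where they are.

Things in the scene. Friction and masses are not known exactly. Their poses are not given: they have to be found in the camera images.
- tan_cup: wafer cup (light tan) standing open end down: a 54 mm diameter brim from the underside up to 16 mm, a taper to 22 mm, then a straight round body 40 mm in diameter up to its flat closed top at 62 mm; about 25 g. Origin: centre of the underside; z along its axis, up out of the flat top. Starts on the table.
- pink_cup: wafer cup (pink) standing open end down: a 54 mm diameter brim from the underside up to 16 mm, a taper to 22 mm, then a straight round body 40 mm in diameter up to its flat closed top at 62 mm; about 25 g. Origin: centre of the underside; z along its axis, up out of the flat top. Starts on the table.
- brown_cup: wafer cup (dark brown), same shape, size and origin as the tan cup, open end down in the chute, tilted 8 degrees with its floor, origin near chute x 114, y 0, z 41 mm, half under the guard, so it cannot be lifted there. Friction holds it wherever it is slid. Push low on its brim, fingers closed, near chute y = -9 mm. It is clear beyond x = 155 mm; at 180 mm a finger also has room beside the guard.
- token: green plastic disc, 34 mm diameter, 14 mm thick, white dot on its upper face, lying flat on the table. Origin: centre of the underside; z up. About 30 g.
- board: fixed white sample board, 110 mm (x) by 400 mm (y), 6 mm thick, flat on the table, turned by some yaw. Origin: centre of the underside; z up; y runs along the row of three flat printed dark rings (66 mm outside diameter, no relief) whose centres lie at x = 0 and y = -90, 0 and +90 mm. The cups stand on its upper face, z = 6 mm.
- red_post: fixed red plastic post at one end of the sample board (which end varies): 50 mm tall, 22 mm in diameter with a 32 mm foot 8 mm high. It stands on the board on the line of the rings, 165 mm from the board's centre (75 mm beyond the outer ring's centre). Origin: centre of its underside, z up.
- blue_post: fixed blue plastic post at one end of the sample board (which end varies): 50 mm tall, 22 mm in diameter with a 32 mm foot 8 mm high. It stands on the board on the line of the rings, 165 mm from the board's centre (75 mm beyond the outer ring's centre). Origin: centre of its underside, z up.
- chute: fixed aluminium feed chute. Origin: table height under the middle of its closed low end; z up; x up the chute. Length 320 mm; floor height = 25 mm + 0.1405 x (8 degrees). Inside y = -31 to 31 mm, walls 22 mm over the floor. Yellow guard, x = 20 to 127 mm: upright on the +y wall, flange 67 to 71 mm over the floor reaching in to y = +8 mm; y below +8 is open from above, also downhill of the cup.
- bowl: bystander: dark steel bowl, 100 mm diameter, 45 mm high, standing on the table; leave it. Origin: centre of the underside.
- jar: bystander: orange jar, 60 mm diameter, 75 mm high, standing on the table beyond the board; leave it. Origin: centre of the underside.
Things that resemble listed ones, but are neither listed nor needed, are in the scene too. Leave any purple look-alike of the brown_cup alone.

How it is judged:
By the outcome, as a careful person would: the job done as asked, in the order asked, and still so for the second after the job is handed in, with the robot touching nothing.
It also fails if it takes over 115 s, if anything falls off the work surface, if the arm or the gripper's body presses on something with over 40 N, if the wrist force passes 120 N, or if a joint passes its speed limit or range.

## Robot

A 6-joint arm with a two-finger parallel gripper is mounted at the origin on the work surface. World frame = base frame: x ahead of the robot, y to its left, z up, the work surface at z = 0. Lengths are in m, angles in rad, forces in N, time in s.
With the tool pointing down it reaches from about 0.2 to 0.875 m from the base axis. Payload 3.4 kg.
Tool frame: the origin (TCP) lies between the finger pads; the fingertips stand 25 mm ahead of it and the grasp point (between the pads) lies 6 mm ahead of it (manip.nose_length is the z of the fingertips in the tool frame, in m); z points along the fingers, y is the line along which they close (so a half turn about z gives the same grasp; the last joint's range is limited). The gripper opens to 94 mm and grips with 3 to 60 N. Pads are 16 mm wide; open, the fingers measure 119 mm over their backs; the gripper's body (75 mm by 177 mm) begins 78 mm behind the grasp point.
Start: joints at [-1.415, 0.276, 1.505, -0, 1.361, -0.121], TCP at [0.157, -0.553, 0.201] pointing down, gripper open.
Joint ranges: [-2.89, 2.89], [-0.75, 2.08], [0.22, 2.7], [-1.18, 4.32], [0.11, 2.71], [-2.7, 2.7]. Speed limits (rad/s): [2.57, 2.57, 3.14, 3.14, 3.14, 3.14].

## Interface

Orientations are given as a rotation vector (axis times angle).
In Python, from bench import get_obs, camera, manip gives the robot as it stands.
- The arm moves only by the tool play_rows, never from a script. Its argument "moves" is a list of rows, each a list of 6 numbers: the shift along the tool's x, y, z in m, then the turn, a rotation vector about the tool's x, y, z in degrees. In form: [[x, y, z, wx, wy, wz], ...]. A call has 1 to 12 rows; each row shifts and turns the commanded pose from where the row before left it, along the tool's axes as they then stand; what a row does not reach is not made up. A row lasts 1/8 s, in which the tool goes at most 62.5 mm and 10.7 degrees, less where a joint would pass 70% of its speed; a pose out of reach is approached as far as the arm can. A call is refused whole if a number of a shift passes 0.0625 or a number of a turn 10.7, either way. A call with a gripper value outside its range is refused whole. "claw" is the closure, from -1 (fully open) to 1 (shut), set as the call begins (left out, the last holds). The fingers move at their own pace and stop on an object; "grip_force" is the grip in N (left out, the last holds). Time passes only in rows, so rows that do not move let the fingers close. It gives the time, the measured TCP pose, the force, the opening and the grip force at its end, in the units of the state.
- get_obs(): the state, without advancing time (a new reading comes with each control period).
- camera(name): name is "side" or "top"; returns a dict with "frame" (384x512x3 uint8, red, green, blue), "vfov" (degrees; the focal length in pixels is half the picture's height over the tangent of half this angle, whatever the lens; pixels are square), "cx", "cy" (the principal point, pixels), "rvec" (rotation vector, rad) and "tvec" (3), from world to camera coordinates, as OpenCV has them. Camera axes: x right, y down, z forward; pixel columns grow to the right and rows downward; lengths in m; the calibration is good to about 2 mm. A picture is of the moment at which its call begins. There is no depth.
- manip.finish_job(): hands the job in; it is judged then, once.
The state is a dict: "time_s": time; "joints": joint angles; "joint_velocities": joint speeds; "joint_efforts": joint torques, N m; "ee_pos": TCP position; "orientation": TCP orientation; "contact_force": force on the tool from outside, world axes, zero at the start; "wrist_torque": the same for the moment, N m; "gripper_width": opening from 0.0 (shut) to 1.0 (fully open); "grip_force": force on a finger pad.
Only numpy, scipy, OpenCV 4.12 (cv2) and the standard library are available. Lean on these libraries where they do the work, as an engineer would, in place of code of your own. Each camera call takes 0.05 s, during which the arm holds its last target. There are 200 camera calls.

## Working session

There is one attempt and no reset: what is moved stays moved. The work goes in short steps, Python scripts to look and compute and a tool call to move; the robot and the scene stay as the last step left them, time stands still between calls to the robot, and variables do not carry over. Pictures are saved under pics/ and viewed, at most 14 in all, crops included, and the job is handed in when it is done.

Besides the shell and the picture viewer there is one more tool, called after "Request:" as name([rows], argument=value, ...), one row to a line, values as JSON. play_rows: Moves the arm, as the interface text tells. Its arguments: {"type":"object","properties":{"moves":{"type":"array","items":{"type":"array","items":{"type":"number"}}},"claw":{"type":"number"},"grip_force":{"type":"number"}},"required":["moves"]}

```bash
ls; mkdir -p pics; python3 - <<'E'
from bench import get_obs, camera, manip
import cv2
for n in("side","top"):
    c=camera(n); cv2.imwrite(f"pics/{n}0.png",c["frame"][:,:,::-1].copy())
    print(n,{k:v for k,v in c.items() if k!="frame"})
print(get_obs()); print([a for a in dir(manip) if a[0]!='_'],manip.nose_length)
E
```

```text
pics
side {'vfov': 46.616550076089965, 'cx': 255.1856065751498, 'cy': 188.35376267730388, 'rvec': array([ 0.29922071, -2.63478826,  1.45291503]), 'tvec': array([0.54465801, 0.16315443, 1.03511926])}
top {'vfov': 45.16856073075997, 'cx': 260.2374767763938, 'cy': 195.57891736769176, 'rvec': array([ 2.11207947, -2.09674644,  0.23130056]), 'tvec': array([-0.05398518,  0.57619399,  1.2270133 ])}
{'time_s': 0.1, 'joints': array([-1.41497049e+00,  2.76530816e-01,  1.50594480e+00, -5.79489249e-06,
        1.36068451e+00, -1.21000785e-01]), 'joint_velocities': array([-0.0002603 , -0.00198412, -0.00438046, -0.00057853,  0.00086713,
       -0.00063088]), 'joint_efforts': array([ 1.55419268e-03, -4.05457592e+01, -2.37780279e+01,  7.02498690e-02,
        2.99699034e-02, -4.87526086e-05]), 'ee_pos': array([ 0.15706724, -0.55263286,  0.20071637]), 'orientation': array([-3.10999456e+00, -4.33236786e-01,  5.17442874e-05]), 'contact_force': array([ 0.49644585, -0.35055594,  0.58136037]), 'wrist_torque': array([ 0.05487869,  0.01043795, -0.06041505]), 'grip_force': 0.0, 'gripper_width': 0.9980662295673655}
['PlanningError', 'finish_job', 'nose_length'] 0.025
```

View pics/side0.png

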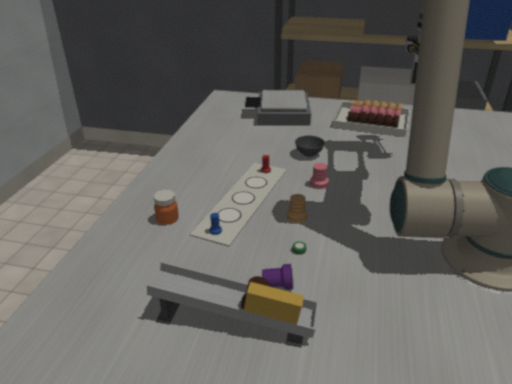

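View pics/top0.png

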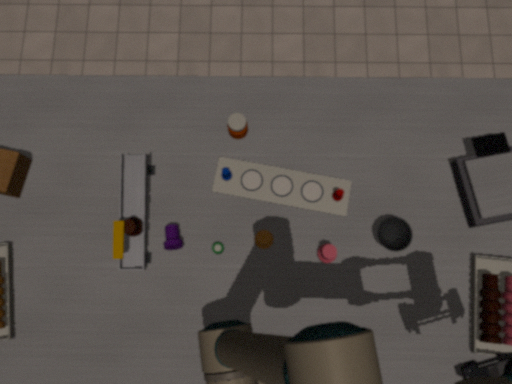

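The side view shows the jar (166,208), the board with the blue post (215,224) and red post (266,164), tan cup (298,208), pink cup (320,175), token (299,247), the chute with brown cup and yellow guard (273,302), and the purple decoy (278,277). The top view shows the same layout: blue post (226,174), red post (338,194), rings (252,180), (282,186) and (312,191), tan cup (263,239), pink cup (327,252), token (218,247), and the chute at columns 122–147 with the guard at (119,240).

```bash
cat > h.py <<'E'
from bench import get_obs, camera
import numpy as np, cv2
from scipy.spatial.transform import Rotation as Rn
def cam(n):
    c=camera(n); c["f"]=c["frame"].shape[0]/2/np.tan(np.radians(c["vfov"]/2))
    c["R"]=cv2.Rodrigues(c["rvec"])[0]; c["C"]=-c["R"].T@c["tvec"]; return c
def ray(c,u,v):
    return c["R"].T@np.array([(u-c["cx"])/c["f"],(v-c["cy"])/c["f"],1])
def onz(c,u,v,z):
    d=ray(c,u,v); return c["C"]+d*(z-c["C"][2])/d[2]
def tri(a,pa,b,pb):
    da,db=ray(a,*pa),ray(b,*pb); s=np.linalg.lstsq(np.c_[da,-db],b["C"]-a["C"],rcond=None)[0]
    p,q=a["C"]+da*s[0],b["C"]+db*s[1]; return (p+q)/2,np.linalg.norm(p-q)
def proj(c,p):
    q=c["R"]@np.asarray(p,float)+c["tvec"]; return c["f"]*q[:2]/q[2]+[c["cx"],c["cy"]]
def blobs(c,lo,hi,amin=12,roi=None):
    h=cv2.cvtColor(c["frame"],cv2.COLOR_RGB2HSV); m=cv2.inRange(h,np.array(lo),np.array(hi))
    if roi: k=np.zeros_like(m); k[roi[1]:roi[3],roi[0]:roi[2]]=1; m*=k
    n,l,s,ce=cv2.connectedComponentsWithStats(m)
    return [(s[i][:5].tolist(),ce[i].round(1).tolist()) for i in range(1,n) if s[i][4]>=amin]
E
python3 - <<'E'
from h import *
s,t=cam("side"),cam("top")
print(s["C"],t["C"])
ht,hs=[cv2.cvtColor(c["frame"],cv2.COLOR_RGB2HSV) for c in(t,s)]
for n,p in dict(tan=(263,239),pink=(327,252),tok=(222,248),blue=(226,174),red=(338,194),guard=(119,240),brown=(133,226),board=(267,190),chute=(135,180)).items(): print(n,ht[p[1],p[0]],end=' ')
print()
for n,p in dict(tan=(298,208),pink=(320,172),tok=(306,248),blue=(215,224),red=(266,164),guard=(273,302),brown=(255,285)).items(): print(n,hs[p[1],p[0]],end=' ')
print()
R=dict(tan=((5,90,40),(16,255,255),(245,220,285,260),(280,190,315,225)),pink=((165,70,50),(180,255,255),(310,235,345,268),(305,158,335,190)),
 tok=((40,50,30),(85,255,255),(205,235,235,260),(285,235,315,260)),blue=((100,120,40),(125,255,255),(215,160,240,185),(200,205,230,240)),
 red=((0,130,40),(8,255,255),(325,180,350,205),(255,150,280,180)),guard=((15,130,60),(32,255,255),(100,210,150,270),(230,270,320,330)))
for n,(lo,hi,rt,rs) in R.items(): print(n,blobs(t,lo,hi,8,rt),blobs(s,lo,hi,8,rs))
a=cv2.resize(t["frame"][140:280,95:360],None,fx=3,fy=3,interpolation=cv2.INTER_CUBIC); b=cv2.resize(s["frame"][145:345,140:345],None,fx=3,fy=3,interpolation=cv2.INTER_CUBIC)
cv2.imwrite("pics/t1.png",np.clip(a[:,:,::-1]*1.6,0,255)); cv2.imwrite("pics/s1.png",np.clip(b[:,:,::-1]*1.4,0,255))
E
```

```text
[0.34484685 0.89128209 0.69385913] [ 0.2945989  -0.05249335  1.32322768]
tan [ 16 214  62] pink [176 130 135] tok [ 60 103  77] blue [109 217  74] red [  0 241  90] guard [ 22 255 123] brown [ 11 218  41] board [ 19  40 121] chute [ 19  19 106] 
tan [ 16 118  78] pink [177 103  84] tok [ 57  26 108] blue [109 172  74] red [  2 186  74] guard [ 21 151  86] brown [ 21 157 156] 
tan [([255, 229, 19, 20, 192], [263.9, 238.4])] [([287, 195, 20, 28, 332], [296.9, 209.5])]
pink [([317, 243, 20, 21, 302], [327.0, 253.0])] [([310, 163, 19, 25, 353], [319.5, 176.0])]
tok [([212, 242, 12, 12, 84], [217.5, 247.5])] [([292, 242, 14, 12, 90], [298.7, 248.8])]
blue [([223, 168, 8, 12, 76], [226.1, 173.7])] [([210, 214, 11, 20, 144], [214.8, 224.3])]
red [([333, 189, 11, 12, 83], [338.0, 194.3])] [([262, 156, 8, 16, 84], [265.4, 164.3])]
guard [([113, 220, 12, 39, 425], [118.2, 238.7])] [([244, 281, 59, 42, 1608], [272.4, 301.8])][ WARN:0@1.469] global loadsave.cpp:1063 imwrite_ Unsupported depth image for selected encoder is fallbacked to CV_8U.
```

View pics/t1.png

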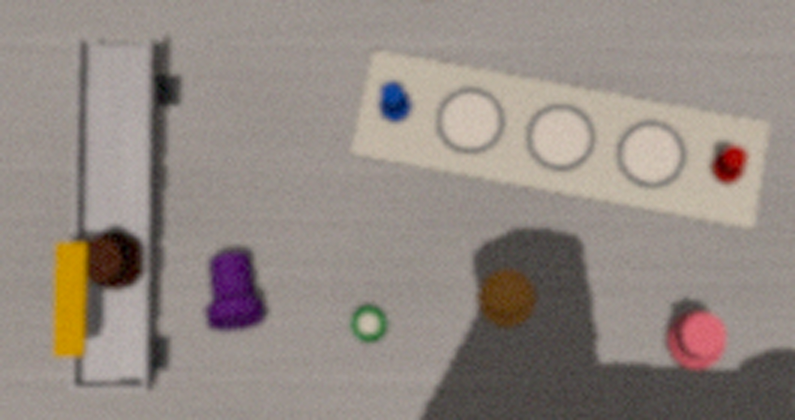

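View pics/s1.png

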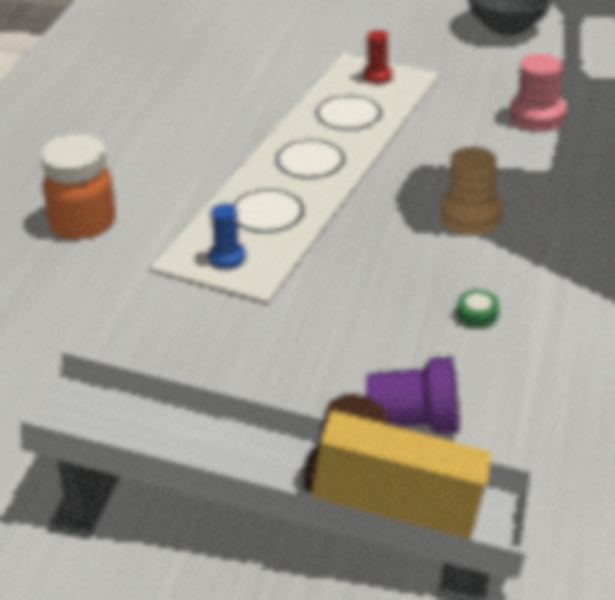

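The crops confirm the layout. The chute's high end is toward the top of the top view, so chute x is roughly world +x. The purple decoy is lying between the chute and the token. The brown cup's visible top in crop t1 is at (115,258), beside the guard. Next I work out positions.

```bash
python3 - <<'E'
from h import *
np.set_printoptions(precision=4,suppress=True)
s,t=cam("side"),cam("top")
print("tri:")
for n,a,b in [("tan",(263.9,238.4),(296.9,209.5)),("pink",(327,253),(319.5,176)),("tok",(217.5,247.5),(298.7,248.8)),("blue",(226.1,173.7),(214.8,224.3)),("red",(338,194.3),(265.4,164.3))]:
    print(n,*tri(t,a,s,b))
h=cv2.cvtColor(t["frame"],cv2.COLOR_RGB2HSV)
# board
m=cv2.inRange(h,np.array((10,26,105)),np.array((30,80,255))); m[:150]=0;m[220:]=0;m[:,:205]=0;m[:,360:]=0
cs,_=cv2.findContours(m,cv2.RETR_EXTERNAL,cv2.CHAIN_APPROX_NONE); c=max(cs,key=cv2.contourArea); r=cv2.minAreaRect(c)
bx=np.array([onz(t,*p,.006) for p in cv2.boxPoints(r)]); print("board",r,bx[:,:2].tolist(),bx.mean(0)); print([np.linalg.norm(bx[i]-bx[i-1]) for i in range(4)])
# rings: dark pixels within board interior
g=cv2.cvtColor(t["frame"],cv2.COLOR_RGB2GRAY).astype(float); 
for u0,v0 in [(251.8,180),(282,185.3),(312.3,190.8)]:
    v,u=np.mgrid[0:384,0:512]; d=np.hypot(u-u0,v-v0); w=np.where(d<14,np.clip(115-g,0,None),0)
    q=np.argwhere(w>10)[:,::-1].astype(np.float32); e=cv2.fitEllipse(q); P=onz(t,*e[0],.006); print("ring",len(q),e,P)
# chute corners
tc=lambda x,y:((x+.5)/3-.5+95,(y+.5)/3-.5+140); sc=lambda x,y:((x+.5)/3-.5+140,(y+.5)/3-.5+145)
for n,a,b in [("+y hi",(82,41),(22,425)),("+y lo",(78,385),(522,553)),("-y hi",(154,40),(63,353)),("-y lo",(152,385),(526,474))]:
    print(n,*tri(t,tc(*a),s,sc(*b)), onz(t,*tc(*a),.092 if 'hi' in n else .047))
for n,a in [("guard in-hi",(86,242)),("guard in-lo",(83,356)),("guard out-hi",(57,243)),("brown top",(118,255))]:
    print(n,onz(t,*tc(*a),.11))
E
```

```text
tri:
tan [ 0.4615 -0.0609  0.0272] 0.0006919009769919443
pink [ 0.4218 -0.2371  0.0318] 0.001676607779272872
tok [0.4366 0.071  0.0072] 0.00017156415288295862
blue [0.6496 0.05   0.0293] 0.0018194414359178207
red [ 0.5902 -0.2728  0.0311] 0.0019395895527242852
board ((281.60400390625, 185.42800903320312), (137.11569213867188, 36.76095962524414), 10.30484676361084) [[0.6014485603039517, 0.09512045262307149], [0.7123591212715892, 0.07890650897607258], [0.6396763649070764, -0.32071327226549967], [0.5313508918800739, -0.2977543639453437]] [ 0.6212 -0.1111  0.006 ]
[np.float64(0.39907932120335404), np.float64(0.11208944866821362), np.float64(0.4061757656880888), np.float64(0.11073174602514477)]
ring 197 ((251.3057861328125, 179.74424743652344), (21.352731704711914, 21.73350715637207), 91.13712310791016) [ 0.6371 -0.023   0.006 ]
ring 197 ((281.41387939453125, 185.29429626464844), (21.299449920654297, 21.906789779663086), 102.61585235595703) [ 0.6209 -0.1117  0.006 ]
ring 195 ((311.5771789550781, 190.88279724121094), (21.197805404663086, 22.01197052001953), 104.20250701904297) [ 0.6047 -0.2     0.006 ]
+y hi [0.6902 0.3385 0.0869] 0.0005082021626287911 [0.6883 0.3368 0.092 ]
+y lo [0.3732 0.3319 0.0434] 0.0028648878879349213 [0.3744 0.3308 0.047 ]
-y hi [0.6913 0.271  0.0883] 0.0006542103915316122 [0.6897 0.2699 0.092 ]
-y lo [0.3762 0.2649 0.0405] 0.0017663526946752176 [0.3749 0.2633 0.047 ]
guard in-hi [0.4961 0.314  0.11  ]
guard in-lo [0.3955 0.3094 0.11  ]
guard out-hi [0.495  0.3397 0.11  ]
brown top [0.4846 0.2848 0.11  ]
```

Positions check out: ring spacing is 90 mm, board 400 × 111 mm, and the residuals are small. The chute origin is about (0.3745, 0.299) with a yaw of about 1.15°. I'm moving to above the push point with the fingers closed.

Request:
play_rows([
  [0, 0, 0, 0, 0, 7.4],
  [0, 0, 0, 0, 0, 7.3],
  [0.0173, -0.0524, 0, 0, 0, 0],
  [0.0173, -0.0524, 0, 0, 0, 0],
  [0.0173, -0.0524, 0, 0, 0, 0],
  [0.0173, -0.0524, 0, 0, 0, 0],
  [0.0173, -0.0524, 0, 0, 0, 0],
  [0.0173, -0.0524, 0, 0, 0, 0],
  [0.0173, -0.0524, 0, 0, 0, 0],
  [0.0173, -0.0524, 0, 0, 0, 0],
  [0.0173, -0.0524, 0, 0, 0, 0],
  [0.0173, -0.0524, 0, 0, 0, 0],
], claw=1, grip_force=8)

```text
time_s: 1.8
ee_pos: [0.3198, -0.0241, 0.2018]
orientation: [3.141, 0.031, 0.003]
contact_force: [0.4, -0.9, 0.0]
gripper_width: 0.006
grip_force: 0.0
```

Request:
play_rows([
  [0.0173, -0.0524, 0, 0, 0, 0],
  [0.0173, -0.0524, 0, 0, 0, 0],
  [0.0173, -0.0524, 0, 0, 0, 0],
  [0.0173, -0.0524, 0, 0, 0, 0],
  [0.0173, -0.0524, 0, 0, 0, 0],
  [0.0173, -0.0524, 0, 0, 0, 0],
  [0, 0, 0, 0, 8, 0],
  [0, 0, 0, 0, 0, 0],
  [0, 0, 0, 0, 0, 0],
])

```text
time_s: 2.92
ee_pos: [0.4172, 0.2905, 0.2021]
orientation: [-3.132, -0.032, -0.219]
contact_force: [1.1, 0.2, -0.6]
gripper_width: 0.008
grip_force: 0.0
```

```bash
cat >> h.py <<'E'
np.set_printoptions(precision=4,suppress=True)
CH=np.array([.3745,.299,0]); CY=np.radians(1.15)
def chute(x,y,z): c,s=np.cos(CY),np.sin(CY); return CH+[x*c-y*s,x*s+y*c,z]
def pose(yaw,tilt=0):  # tool x yaw (deg), tilt about tool y
    return Rn.from_euler('z',yaw,degrees=True)*Rn.from_euler('x',180,degrees=True)*Rn.from_euler('y',tilt,degrees=True)
def rel(p,R,o=None):
    o=o or get_obs(); R0=Rn.from_rotvec(o["orientation"])
    print("shift",R0.inv().apply(np.asarray(p)-o["ee_pos"]),"turn",(R0.inv()*R).as_rotvec(degrees=True),"t",o["time_s"])
E
python3 - <<'E'
from h import *
o=get_obs(); print(o["ee_pos"],o["joints"],o["gripper_width"])
R=pose(1.15,8); tip=chute(.066,-.009,.0393); rel(tip-R.apply([0,0,.025]),R)
c=cam("top"); cv2.imwrite("pics/t2.png",np.clip(cv2.resize(c["frame"][140:280,75:240],None,fx=4,fy=4)[:,:,::-1]*1.6,0,255).astype('uint8'))
E
```

```text
[0.4172 0.2905 0.2021] [ 0.5236  0.1089  1.7309 -0.0724  1.1799  2.0977] 0.007636398932840201
shift [ 0.0006 -0.0003  0.1395] turn [-0.0218 -0.0091  0.0044] t 2.925
```

View pics/t2.png

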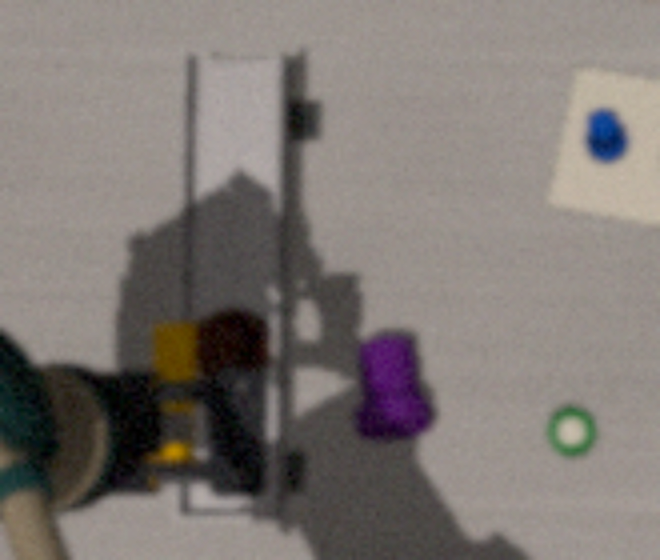

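The top view shows the gripper over the low part of the chute just below the brown cup (235,340 in the crop), with the purple decoy clear. Now I descend.

Request:
play_rows([
  [0, 0, 0.04, 0, 0, 0],
  [0, 0, 0.04, 0, 0, 0],
  [0, 0, 0.03, 0, 0, 0],
  [0, 0, 0.015, 0, 0, 0],
  [0, 0, 0.0145, 0, 0, 0],
  [0, 0, 0, 0, 0, 0],
])

```text
time_s: 3.72
ee_pos: [0.4365, 0.2907, 0.0629]
orientation: [-3.133, -0.031, -0.218]
contact_force: [0.2, -0.1, 0.1]
gripper_width: 0.003
grip_force: 0.0
```

Request:
play_rows([
  [0.01, 0, 0, 0, 0, 0],
  [0.01, 0, 0, 0, 0, 0],
  [0.01, 0, 0, 0, 0, 0],
  [0.01, 0, 0, 0, 0, 0],
  [0, 0, 0, 0, 0, 0],
])

```text
time_s: 4.35
ee_pos: [0.4772, 0.292, 0.0691]
orientation: [-3.132, -0.031, -0.221]
contact_force: [-0.5, 0.3, 0.7]
gripper_width: 0.003
grip_force: 0.0
```

```bash
python3 - <<'E'
from h import *
ims=[]
for n,r in(("side",(120,240,330,340)),("top",(95,140,235,290))):
    c=cam(n); f=c["frame"][r[1]:r[3],r[0]:r[2]]; ims.append(cv2.resize(f,(int(f.shape[1]*400/f.shape[0]),400),interpolation=cv2.INTER_CUBIC))
i=np.clip(np.hstack(ims)[:,:,::-1]*1.6,0,255).astype('uint8'); i=cv2.resize(i,(800,int(i.shape[0]*800/i.shape[1]))); cv2.imwrite("pics/p3.png",i)
E
```

```text
(no output)
```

View pics/p3.png

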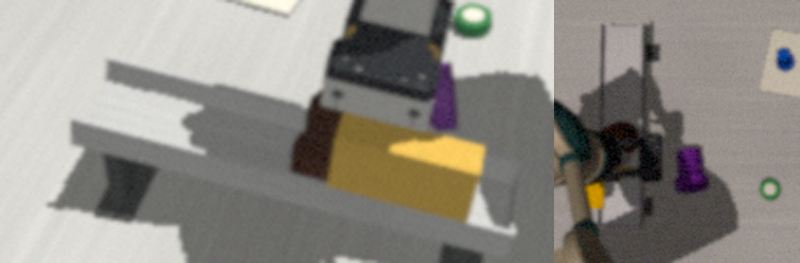

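The cup now shows well uphill of the guard (side crop 315,135), upright in the chute. It slides with a force below 1 N, so I continue to about x = 182 mm and then back off.

Request:
play_rows([
  [0.01, 0, 0, 0, 0, 0],
  [0.01, 0, 0, 0, 0, 0],
  [0.01, 0, 0, 0, 0, 0],
  [0.008, 0, 0, 0, 0, 0],
  [0.004, 0, 0, 0, 0, 0],
  [0, 0, 0, 0, 0, 0],
  [-0.01, 0, 0, 0, 0, 0],
  [0, 0, -0.04, 0, 0, 0],
  [0, 0, -0.05, 0, 0, 0],
  [-0.05, 0, -0.02, 0, 0, 0],
  [-0.05, 0, 0, 0, 0, 0],
  [0, 0, 0, 0, 0, 0],
])

```text
time_s: 5.95
ee_pos: [0.3882, 0.289, 0.1677]
orientation: [-3.134, -0.036, -0.214]
contact_force: [0.8, 0.9, 0.2]
gripper_width: 0.005
grip_force: 0.0
```

```bash
python3 - <<'E'
from h import *
print(get_obs()["ee_pos"])
ims=[]
for n,r in(("side",(120,220,330,340)),("top",(95,140,235,290))):
    c=cam(n); print(n,blobs(c,(0,110,10),(14,255,120),15,(r[0],r[1],r[2],r[3])))
    f=c["frame"][r[1]:r[3],r[0]:r[2]]; ims.append(cv2.resize(f,(int(f.shape[1]*400/f.shape[0]),400),interpolation=cv2.INTER_CUBIC))
i=np.clip(np.hstack(ims)[:,:,::-1]*1.6,0,255).astype('uint8'); i=cv2.resize(i,(800,int(i.shape[0]*800/i.shape[1]))); cv2.imwrite("pics/p4.png",i)
s,t=cam("side"),cam("top")
for a in (.17,.18,.19):
    top=chute(a-.062*.139,0,.025+.1405*a+.0614); print(a,proj(s,top),proj(t,top))
E
```

```text
[0.3882 0.289  0.1677]
side [([157, 220, 19, 4, 63], [165.4, 221.3]), ([212, 270, 25, 35, 427], [224.8, 287.1])]
top [([122, 196, 17, 16, 124], [129.0, 202.3])]
0.17 [230.1082 276.7421] [128.7664 205.6822]
0.18 [224.9114 275.4349] [128.8051 201.9225]
0.19 [219.7277 274.1311] [128.8437 198.1678]
```

View pics/p4.png

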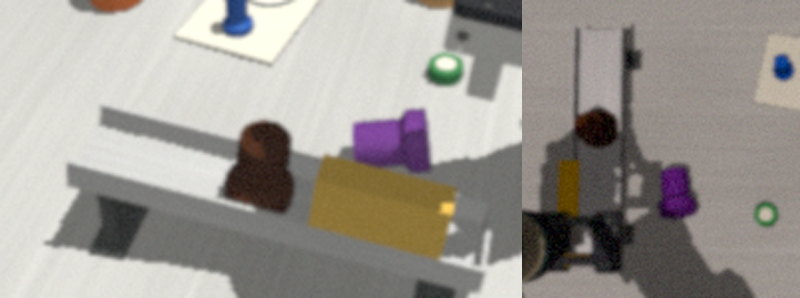

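The cup stands clear of the guard, with its top at side (225,275) and the top-view blob at (129,202). That matches x ≈ 181 mm, y ≈ 0. Now the grasp.

```bash
python3 - <<'E'
from h import *
R=pose(1.15,8); ax=-R.apply([0,0,1]); g=chute(.181,0,.025+.1405*.181)+.053*ax
rel(g+.1*ax,R); print(g)
E
```

```text
shift [ 0.1436 -0.0089 -0.0134] turn [-0.0207 -0.0645  0.0051] t 6.15
[0.5481 0.3025 0.1029]
```

Request:
play_rows([
  [0, 0, -0.013, 0, 0, 0],
  [0.036, -0.0022, 0, 0, 0, 0],
  [0.036, -0.0022, 0, 0, 0, 0],
  [0.036, -0.0022, 0, 0, 0, 0],
  [0.036, -0.0022, 0, 0, 0, 0],
  [0, 0, 0, 0, 0, 0],
  [0, 0, 0.03, 0, 0, 0],
  [0, 0, 0.03, 0, 0, 0],
  [0, 0, 0.02, 0, 0, 0],
  [0, 0, 0.01, 0, 0, 0],
  [0, 0, 0.01, 0, 0, 0],
  [0, 0, 0, 0, 0, 0],
], claw=-1)

```text
time_s: 7.65
ee_pos: [0.5475, 0.302, 0.102]
orientation: [-3.133, -0.032, -0.218]
contact_force: [-0.2, 0.5, -0.3]
gripper_width: 1.001
grip_force: 0.0
```

Request:
play_rows([
  [0, 0, 0, 0, 0, 0],
  [0, 0, 0, 0, 0, 0],
  [0, 0, 0, 0, 0, 0],
  [0, 0, 0, 0, 0, 0],
  [0, 0, 0, 0, 0, 0],
  [0, 0, 0, 0, 0, 0],
], claw=1)

```text
time_s: 8.4
ee_pos: [0.5478, 0.3022, 0.1022]
orientation: [-3.132, -0.032, -0.219]
contact_force: [0.8, -0.1, 0.3]
gripper_width: 0.42
grip_force: 8.0
```

Gripped at a 39.5 mm opening with 8 N. I lift along the axis, level the cup, and carry it to above the middle ring.

Request:
play_rows([
  [0, 0, -0.03, 0, 0, 0],
  [0, 0, -0.03, 0, 0, 0],
  [0, 0, -0.03, 0, 0, 0],
  [0, 0, 0, 0, -8, 0],
  [0.0097, 0.052, 0, 0, 0, 0],
  [0.0097, 0.052, 0, 0, 0, 0],
  [0.0097, 0.052, 0, 0, 0, 0],
  [0.0097, 0.052, 0, 0, 0, 0],
  [0.0097, 0.052, 0, 0, 0, 0],
  [0.0097, 0.052, 0, 0, 0, 0],
  [0.0097, 0.052, 0, 0, 0, 0],
  [0.0097, 0.052, 0, 0, 0, 0],
])

```text
time_s: 9.9
ee_pos: [0.6215, -0.1142, 0.1913]
orientation: [-3.141, -0.032, -0.0]
contact_force: [1.3, 0.2, -1.4]
gripper_width: 0.421
grip_force: 8.0
```

```bash
python3 - <<'E'
from h import *
o=get_obs(); print(o["ee_pos"],o["gripper_width"],o["grip_force"]); rel([.6209,-.1117,.059],pose(1.15),o)
s,t=cam("side"),cam("top")
for n,c in(("s",s),("t",t)): print(n,[b for b in blobs(c,(0,110,10),(14,255,110),40)])
print(proj(s,[*o["ee_pos"][:2],o["ee_pos"][2]-.053]),proj(s,[*o["ee_pos"][:2],o["ee_pos"][2]+.009]))
f=s["frame"][60:260,150:350]; cv2.imwrite("pics/p5.png",np.clip(cv2.resize(f,None,fx=2.8,fy=2.8)[:,:,::-1]*1.5,0,255).astype('uint8'))
E
```

```text
[ 0.6215 -0.1142  0.1913] 0.42050831712478814 7.995436638593674
shift [-0.0005 -0.0025  0.1323] turn [-0.001  -0.0095  0.0011] t 9.9
s [([349, 112, 49, 14, 344], [373.7, 117.9]), ([236, 133, 16, 26, 180], [244.1, 148.1]), ([262, 157, 8, 15, 74], [265.0, 164.6]), ([154, 204, 24, 20, 330], [165.3, 214.6])]
t [([228, 125, 20, 14, 147], [238.5, 132.7]), ([13, 155, 17, 10, 49], [20.7, 158.5]), ([8, 161, 17, 29, 132], [16.4, 177.3]), ([278, 165, 19, 18, 230], [287.6, 173.3]), ([333, 189, 10, 12, 87], [337.7, 194.6]), ([481, 274, 26, 69, 967], [491.7, 309.1])]
[241.8168 156.2093] [241.2442 134.8627]
```

View pics/p5.png

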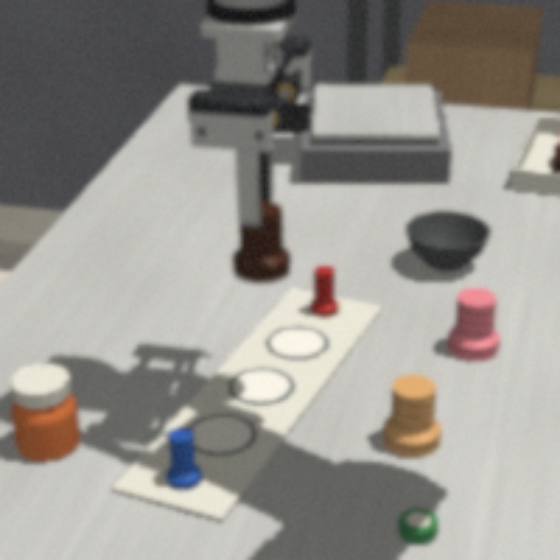

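The cup hangs upright, with the brim centre near crop (262,262). That is about 2 px to the right of where the TCP predicts. I check for camera bias against the middle ring before correcting.

```bash
python3 - <<'E'
from h import *
o=get_obs(); s,t=cam("side"),cam("top")
print("ring pred side",[proj(s,p).round(1) for p in([.6047,-.2,.006],[.6209,-.1117,.006],[.6371,-.023,.006])], "seen", [(x/2.8+150,y/2.8+60) for x,y in((297,343),(262,385),(221,434))])
h=cv2.cvtColor(s["frame"],cv2.COLOR_RGB2HSV); m=((h[...,2]<62)&(h[...,1]>60)).astype('uint8')
for v in range(146,162,2): 
    r=np.where(m[v,225:265])[0]+225; print(v,r.min() if len(r) else None,r.max() if len(r) else None)
ht=cv2.cvtColor(t["frame"],cv2.COLOR_RGB2HSV)
m=((ht[...,2]<75)&(ht[...,1]>110)).astype('uint8')
for v in range(160,190,2):
    r=np.where(m[v,270:305])[0]+270; print(v,r.min() if len(r) else None,r.max() if len(r) else None)
b=np.r_[o["ee_pos"][:2],o["ee_pos"][2]-.053+.008]
print("pred brim side",proj(s,b),"top",proj(t,b),proj(t,b+[.027,0,0]),proj(t,b-[0,.027,0]))
E
```

```text
ring pred side [array([255.7, 183. ]), array([242.9, 198.5]), array([228.5, 215.9])] seen [(256.07142857142856, 182.5), (243.57142857142858, 197.5), (228.92857142857144, 215.0)]
146 237 249
148 236 251
150 235 252
152 235 252
154 235 252
156 236 251
158 None None
160 None None
160 288 295
162 272 287
164 271 281
166 270 288
168 278 293
170 278 293
172 276 293
174 275 293
176 276 293
178 277 292
180 278 303
182 281 304
184 None None
186 None None
188 None None
pred brim side [241.8506 153.0076] top [286.2243 172.1365] [286.1739 162.3326] [296.4372 172.2074]
```

Two views agree that the cup sits about 2.5 mm toward −x of the TCP. I correct for that and lower it.

Request:
play_rows([
  [0.002, -0.0025, 0.03, 0, 0, 0],
  [0, 0, 0.04, 0, 0, 0],
  [0, 0, 0.03, 0, 0, 0],
  [0, 0, 0.015, 0, 0, 0],
  [0, 0, 0.008, 0, 0, 0],
  [0, 0, 0.005, 0, 0, 0],
  [0, 0, 0.004, 0, 0, 0],
  [0, 0, 0, 0, 0, 0],
  [0, 0, 0, 0, 0, 0],
])

```text
time_s: 11.22
ee_pos: [0.6236, -0.1101, 0.0599]
orientation: [3.141, 0.032, 0.002]
contact_force: [0.1, -0.8, -0.6]
gripper_width: 0.421
grip_force: 8.0
```

Request:
play_rows([
  [-0.0005, 0.0015, 0, 0, 0, 0],
  [0, 0, 0.001, 0, 0, 0],
  [0, 0, 0, 0, 0, 0],
])

```text
time_s: 11.6
ee_pos: [0.623, -0.1117, 0.0586]
orientation: [3.141, 0.032, 0.001]
contact_force: [0.6, -0.1, 0.4]
gripper_width: 0.419
grip_force: 8.0
```

Request:
play_rows([
  [0, 0, 0, 0, 0, 0],
  [0, 0, 0, 0, 0, 0],
  [0, 0, 0, 0, 0, 0],
  [0, 0, -0.02, 0, 0, 0],
  [0, 0, -0.05, 0, 0, 0],
  [0, 0, -0.05, 0, 0, 0],
  [0, 0, -0.02, 0, 0, 0],
  [0, 0, 0, 0, 0, 0],
], claw=-1)

```text
time_s: 12.6
ee_pos: [0.6238, -0.1117, 0.2003]
orientation: [3.14, 0.032, 0.006]
contact_force: [-0.1, -0.5, -0.3]
gripper_width: 1.001
grip_force: 0.0
```

```bash
python3 - <<'E'
from h import *
rel([.4615,-.0609,.19],pose(79.6)); rel([.4615,-.0609,.19],pose(1.15))
E
```

```text
shift [-0.1613 -0.0541  0.0096] turn [  0.2256  -0.1445 -78.4404] t 12.6
shift [-0.1613 -0.0541  0.0096] turn [ 0.077  -0.2351  0.0095] t 12.6
```

Request:
play_rows([
  [-0.0538, -0.018, 0, 0, 0, 0],
  [-0.0538, -0.018, 0, 0, 0, 0],
  [-0.0537, -0.018, 0, 0, 0, 0],
  [0, 0, 0, 0, 0, -9.8],
  [0, 0, 0, 0, 0, -9.8],
  [0, 0, 0, 0, 0, -9.8],
  [0, 0, 0, 0, 0, -9.8],
  [0, 0, 0, 0, 0, -9.8],
  [0, 0, 0, 0, 0, -9.8],
  [0, 0, 0, 0, 0, -9.8],
  [0, 0, 0, 0, 0, -9.8],
])

```text
time_s: 13.98
ee_pos: [0.4592, -0.0604, 0.1965]
orientation: [-2.407, -2.015, 0.003]
contact_force: [-0.2, 1.0, -0.8]
gripper_width: 1.0
grip_force: 0.0
```

```bash
cat >> h.py <<'E'
def rows(c,lo,hi,roi):
    h=cv2.cvtColor(c["frame"],cv2.COLOR_RGB2HSV); m=cv2.inRange(h,np.array(lo),np.array(hi)); k=np.zeros_like(m); k[roi[1]:roi[3],roi[0]:roi[2]]=255; m&=k
    for v in range(roi[1],roi[3],2):
        r=np.where(m[v])[0]
        if len(r): print((v,int(r.min()),int(r.max())),end=' ')
    print()
E
python3 - <<'E'
from h import *
o=get_obs(); print(o["joints"]); rel([.4615,-.0609,.053],pose(79.6),o)
s,t=cam("side"),cam("top")
a=cv2.resize(t["frame"][140:280,200:360],(457,400),interpolation=cv2.INTER_CUBIC); b=cv2.resize(s["frame"][130:250,190:340],(500,400),interpolation=cv2.INTER_CUBIC)
i=np.clip(np.hstack([a,b])[:,:,::-1]*1.5,0,255).astype('uint8'); cv2.imwrite("pics/p6.png",cv2.resize(i,(800,334)))
print(proj(s,[.6209,-.1117,.014]),proj(s,[.6209,-.1117,.068]),proj(t,[.6209,-.1117,.068]))
rows(s,(0,60,0),(20,255,70),(225,165,262,215)); rows(t,(0,120,0),(20,255,75),(265,165,305,205))
E
```

```text
[-0.2811  0.1116  1.7323 -0.0001  1.3012 -0.1044]
shift [-0.0002  0.0028  0.1435] turn [-0.1977 -0.0157  0.2808] t 13.975
[242.8403 196.0963] [242.3939 179.497 ] [282.4035 179.9936]
(177, 240, 246) (179, 238, 248) (181, 237, 248) (183, 238, 248) (185, 238, 248) (187, 238, 249) (189, 238, 249) (191, 238, 250) (193, 236, 251) (195, 235, 252) (197, 235, 251) (199, 236, 251) (201, 237, 249)
```

View pics/p6.png

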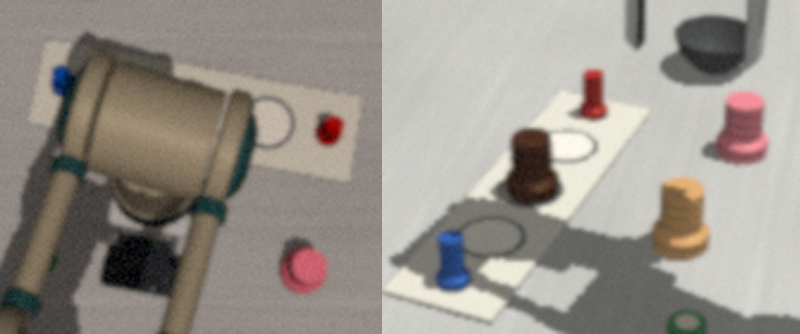

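The brown cup stands upright in the middle ring; side brim centre is (243.5,196) against a predicted (243.3,196). Descending to grasp the tan cup.

Request:
play_rows([
  [0, 0.0015, 0.04, 0, 0, 0],
  [0, 0.001, 0.05, 0, 0, 0],
  [0, 0, 0.03, 0, 0, 0],
  [0, 0, 0.015, 0, 0, 0],
  [0, 0, 0.0085, 0, 0, 0],
  [0, 0, 0, 0, 0, 0],
])

```text
time_s: 14.82
ee_pos: [0.4623, -0.061, 0.0542]
orientation: [-2.415, -2.008, 0.001]
contact_force: [-0.4, 0.2, -0.5]
gripper_width: 1.001
grip_force: 0.0
```

Request:
play_rows([
  [0, 0, 0, 0, 0, 0],
  [0, 0, 0, 0, 0, 0],
  [0, 0, 0, 0, 0, 0],
  [0, 0, 0, 0, 0, 0],
  [0, 0, 0, 0, 0, 0],
  [0, 0, 0, 0, 0, 0],
  [0, 0, -0.02, 0, 0, 0],
  [0, 0, -0.05, 0, 0, 0],
  [0, 0, -0.05, 0, 0, 0],
  [0, 0, -0.02, 0, 0, 0],
  [0, 0, 0, 0, 0, 0],
], claw=1)

```text
time_s: 16.2
ee_pos: [0.4639, -0.0614, 0.1963]
orientation: [2.412, 2.008, 0.003]
contact_force: [-0.8, -0.9, -1.0]
gripper_width: 0.421
grip_force: 8.0
```

```bash
python3 - <<'E'
from h import *
rel([.6047,-.2,.059],pose(79.6))
E
```

```text
shift [-0.1107  0.163   0.138 ] turn [ 0.2225  0.0269 -0.0379] t 16.2
```

Request:
play_rows([
  [-0.0277, 0.0407, 0, 0, 0, 0],
  [-0.0277, 0.0407, 0, 0, 0, 0],
  [-0.0277, 0.0408, 0, 0, 0, 0],
  [-0.0276, 0.0408, 0, 0, 0, 0],
  [0, 0, 0.05, 0, 0, 0],
  [0, 0, 0.04, 0, 0, 0],
  [0, 0, 0, 0, 0, 0],
  [0, 0, 0, 0, 0, 0],
])

```text
time_s: 17.2
ee_pos: [0.6035, -0.1997, 0.1052]
orientation: [2.414, 2.01, 0.0]
contact_force: [-0.8, -0.2, 0.7]
gripper_width: 0.42
grip_force: 8.0
```

```bash
cat >> h.py <<'E'
def held(lo,hi,off=.0535,show=None):
    o=get_obs(); rt=o["ee_pos"]-[0,0,off-.008]; s,t=cam("side"),cam("top")
    for c in(s,t):
        u=proj(c,rt).round(1); print("pred brim",u); x,y=u.astype(int); rows(c,lo,hi,(x-25,y-26,x+25,y+18))
    if show:
        a,b=[cv2.resize(c["frame"][v-60:v+60,u-70:u+70],(395,340),interpolation=cv2.INTER_CUBIC) for c in(s,t) for u,v in[proj(c,rt).astype(int)]]
        cv2.imwrite(show,np.clip(np.hstack([a,b])[:,:,::-1]*1.5,0,255).astype('uint8'))
    return o
E
python3 - <<'E'
from h import *
o=held((5,70,30),(18,255,255)); rel([.6047,-.2,.0595],pose(79.6),o)
E
```

```text
pred brim [256.  167.3]
(149, 249, 261) (151, 250, 261) (153, 250, 261) (155, 250, 263) (157, 250, 263) (159, 251, 263) (161, 250, 264) (163, 249, 266) (165, 248, 266) (167, 248, 266) (169, 248, 265) (171, 249, 269) (173, 255, 258) (177, 243, 246) (179, 238, 248) (181, 237, 249) (183, 238, 249) 
pred brim [313.5 186.9]
(160, 292, 337) (162, 296, 334) (164, 292, 332) (166, 290, 334) (168, 290, 337) (170, 294, 330) (172, 327, 329) (176, 288, 288) (178, 289, 289) (180, 290, 290) (186, 288, 305) (188, 290, 307) (190, 288, 335) (192, 291, 334) (194, 290, 332) (196, 292, 331) (198, 290, 320) (200, 288, 327) (202, 292, 335) 
shift [-0.0001  0.0012  0.0457] turn [ 0.0261  0.0097 -0.0365] t 17.2
```

Request:
play_rows([
  [0, 0.002, 0.015, 0, 0, 0],
  [0, 0, 0.015, 0, 0, 0],
  [0, 0, 0.008, 0, 0, 0],
  [0, 0, 0.005, 0, 0, 0],
  [0, 0, 0.002, 0, 0, 0],
  [0, 0, 0.001, 0, 0, 0],
  [0, 0, 0, 0, 0, 0],
  [0, 0, 0, 0, 0, 0],
])

```text
time_s: 18.3
ee_pos: [0.6042, -0.1997, 0.0604]
orientation: [-2.414, -2.01, 0.001]
contact_force: [-4.4, 0.8, 8.5]
gripper_width: 0.419
grip_force: 8.0
```

Request:
play_rows([
  [0, 0, 0, 0, 0, 0],
  [0, 0, 0, 0, 0, 0],
  [0, 0, 0, 0, 0, 0],
  [0, 0, -0.02, 0, 0, 0],
  [0, 0, -0.05, 0, 0, 0],
  [0, 0, -0.05, 0, 0, 0],
  [0, 0, -0.02, 0, 0, 0],
  [0, 0, 0, 0, 0, 0],
], claw=-1)

```text
time_s: 19.3
ee_pos: [0.6062, -0.2004, 0.2007]
orientation: [2.411, 2.008, 0.003]
contact_force: [-0.5, 0.1, -0.6]
gripper_width: 1.003
grip_force: 0.0
```

```bash
python3 - <<'E'
from h import *
rel([.4218,-.2371,.19],pose(79.6))
E
```

```text
shift [-0.0695 -0.1747  0.01  ] turn [ 0.2308  0.0609 -0.0364] t 19.3
```

Request:
play_rows([
  [-0.0174, -0.0437, 0, 0, 0, 0],
  [-0.0174, -0.0437, 0, 0, 0, 0],
  [-0.0174, -0.0437, 0, 0, 0, 0],
  [-0.0173, -0.0436, 0, 0, 0, 0],
  [0, 0, 0.04, 0, 0, 0],
  [0, 0, 0.02, 0, 0, 0],
  [0, 0, 0, 0, 0, 0],
])

```text
time_s: 20.18
ee_pos: [0.4186, -0.2352, 0.1361]
orientation: [-2.41, -2.006, 0.002]
contact_force: [-0.0, 0.1, 0.5]
gripper_width: 1.001
grip_force: 0.0
```

```bash
python3 - <<'E'
from h import *
rel([.4218,-.2371,.0535],pose(79.6))
s=cam("side"); cv2.imwrite("pics/p7.png",np.clip(cv2.resize(s["frame"][110:260,190:350],None,fx=3.5,fy=3.5,interpolation=cv2.INTER_CUBIC)[:,:,::-1]*1.4,0,255).astype('uint8'))
print(proj(s,[.6047,-.2,.014])); rows(s,(5,70,30),(18,255,255),(238,150,275,200))
E
```

```text
shift [-0.0015  0.004   0.0826] turn [-0.3276 -0.1653 -0.0599] t 20.175
[255.7056 180.7104]
(162, 253, 263) (164, 250, 263) (166, 250, 263) (168, 250, 270) (170, 250, 270) (172, 251, 269) (174, 250, 262) (176, 249, 264) (178, 238, 264) (180, 238, 265) (182, 238, 265) (184, 239, 264) (186, 239, 261) (188, 238, 248) (190, 238, 250) (192, 239, 251) (194, 238, 252) (196, 238, 252) (198, 238, 252)
```

View pics/p7.png

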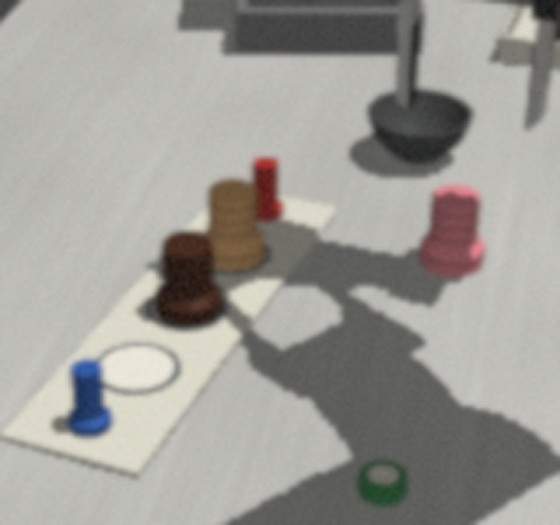

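The tan cup is upright in the ring next to the red post (233,225 in the crop). The bowl lies well behind the pink cup and the fingers. Grasping the pink cup.

Request:
play_rows([
  [-0.0015, 0.004, 0.02, 0, 0, 0],
  [0, 0, 0.03, 0, 0, 0],
  [0, 0, 0.02, 0, 0, 0],
  [0, 0, 0.0125, 0, 0, 0],
  [0, 0, 0, 0, 0, 0],
])

```text
time_s: 20.85
ee_pos: [0.4243, -0.2387, 0.0561]
orientation: [-2.414, -2.01, 0.0]
contact_force: [0.3, -0.3, 0.2]
gripper_width: 0.999
grip_force: 0.0
```

Request:
play_rows([
  [0, 0, 0, 0, 0, 0],
  [0, 0, 0, 0, 0, 0],
  [0, 0, 0, 0, 0, 0],
  [0, 0, 0, 0, 0, 0],
  [0, 0, 0, 0, 0, 0],
  [0, 0, 0, 0, 0, 0],
  [0, 0, -0.02, 0, 0, 0],
  [0, 0, -0.05, 0, 0, 0],
  [0, 0, -0.05, 0, 0, 0],
  [0, 0, -0.02, 0, 0, 0],
  [0, 0, 0, 0, 0, 0],
], claw=1)

```text
time_s: 22.22
ee_pos: [0.4252, -0.2395, 0.1979]
orientation: [2.411, 2.008, 0.001]
contact_force: [-0.5, -0.3, -0.8]
gripper_width: 0.419
grip_force: 8.0
```

```bash
python3 - <<'E'
from h import *
rel([.6371,-.023,.0595],pose(79.6))
E
```

```text
shift [0.2515 0.1687 0.1385] turn [ 0.1982  0.1048 -0.0416] t 22.225
```

Request:
play_rows([
  [0.0419, 0.0281, 0, 0, 0, 0],
  [0.0419, 0.0281, 0, 0, 0, 0],
  [0.0419, 0.0281, 0, 0, 0, 0],
  [0.0419, 0.0281, 0, 0, 0, 0],
  [0.0419, 0.0281, 0, 0, 0, 0],
  [0.042, 0.0282, 0, 0, 0, 0],
  [0, 0, 0.05, 0, 0, 0],
  [0, 0, 0.04, 0, 0, 0],
  [0, 0, 0, 0, 0, 0],
  [0, 0, 0, 0, 0, 0],
])

```text
time_s: 23.48
ee_pos: [0.6363, -0.0223, 0.1067]
orientation: [2.414, 2.01, 0.0]
contact_force: [0.9, 0.2, 0.9]
gripper_width: 0.413
grip_force: 8.0
```

```bash
python3 - <<'E'
from h import *
o=held((160,60,40),(180,255,255),.0545); rel([.6371,-.023,.0605],pose(79.6),o); rel([.6371,-.023,.0605],pose(79.6))
E
```

```text
pred brim [227.9 198.9]
(178, 225, 231) (180, 220, 232) (182, 221, 232) (184, 221, 232) (186, 221, 234) (188, 221, 235) (190, 221, 235) (192, 221, 237) (194, 220, 238) (196, 219, 238) (198, 219, 239) (200, 219, 238) (202, 220, 238) (204, 221, 235) 
pred brim [250.7 175.2]

shift [-0.0006  0.0009  0.0462] turn [ 0.0297  0.0027 -0.0517] t 23.475
shift [-0.0005 -0.0001  0.0477] turn [ 0.194  -0.0028 -0.06  ] t 23.575
```

Request:
play_rows([
  [-0.0015, 0.001, 0.015, 0, 0, 0],
  [0, 0, 0.015, 0, 0, 0],
  [0, 0, 0.008, 0, 0, 0],
  [0, 0, 0.005, 0, 0, 0],
  [0, 0, 0.002, 0, 0, 0],
  [0, 0, 0.001, 0, 0, 0],
  [0, 0, 0, 0, 0, 0],
  [0, 0, 0, 0, 0, 0],
])

```text
time_s: 24.58
ee_pos: [0.6359, -0.0236, 0.0618]
orientation: [-2.414, -2.01, 0.001]
contact_force: [-3.5, 0.5, 8.1]
gripper_width: 0.418
grip_force: 8.0
```

```bash
python3 - <<'E'
from h import *
o=held((160,60,40),(180,255,255),.0545,"pics/p8.png"); rel([.6371,-.023,.0605],pose(79.6),o)
E
```

```text
pred brim [228.9 212.9]
(192, 226, 229) (194, 221, 232) (196, 222, 232) (198, 222, 233) (200, 223, 236) (202, 223, 235) (204, 223, 235) (206, 223, 235) (208, 222, 237) (210, 221, 238) (212, 219, 238) (214, 220, 239) (216, 220, 238) (218, 222, 237) (220, 227, 231) 
pred brim [251.4 179.4]

shift [0.0008 0.0011 0.0013] turn [-0.0346  0.0128 -0.03  ] t 24.575
```

View pics/p8.png

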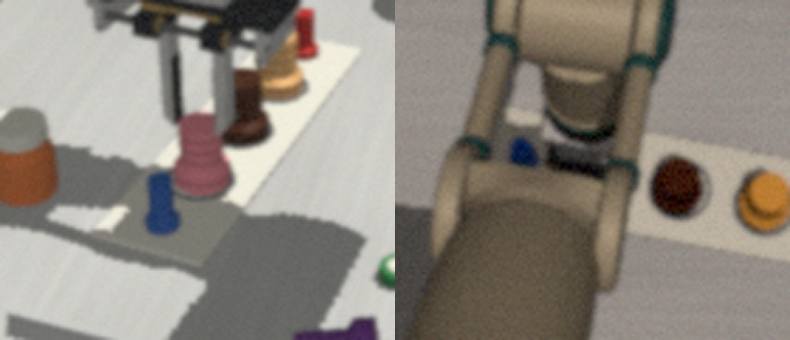

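The pink cup is seated on the board inside its ring area, and all cups are upright. I release it and go to the token.

Request:
play_rows([
  [0, 0, 0, 0, 0, 0],
  [0, 0, 0, 0, 0, 0],
  [0, 0, 0, 0, 0, 0],
  [0, 0, -0.02, 0, 0, 0],
  [0, 0, -0.05, 0, 0, 0],
  [0, 0, -0.05, 0, 0, 0],
  [0, 0, -0.02, 0, 0, 0],
  [0, 0, 0, 0, 0, 0],
], claw=-1)

```text
time_s: 25.68
ee_pos: [0.6377, -0.0239, 0.2022]
orientation: [2.412, 2.008, 0.004]
contact_force: [1.0, 1.0, -0.3]
gripper_width: 1.0
grip_force: 0.0
```

```bash
python3 - <<'E'
from h import *
rel([.4366,.071,.1],pose(79.6))
E
```

```text
shift [ 0.0569 -0.2154  0.1013] turn [ 0.2408 -0.0027 -0.039 ] t 25.675
```

Request:
play_rows([
  [0.0114, -0.0431, 0, 0, 0, 0],
  [0.0114, -0.0431, 0, 0, 0, 0],
  [0.0114, -0.0431, 0, 0, 0, 0],
  [0.0114, -0.0431, 0, 0, 0, 0],
  [0.0113, -0.043, 0, 0, 0, 0],
  [0, 0, 0.05, 0, 0, 0],
  [0, 0, 0.05, 0, 0, 0],
  [0, 0, 0, 0, 0, 0],
  [0, 0, 0, 0, 0, 0],
])

```text
time_s: 26.8
ee_pos: [0.4357, 0.0712, 0.1008]
orientation: [2.414, 2.01, 0.0]
contact_force: [0.5, 0.5, 0.5]
gripper_width: 0.999
grip_force: 0.0
```

```bash
python3 - <<'E'
from h import *
o=get_obs(); rel([.4366,.071,.028],pose(79.6),o); s,t=cam("side"),cam("top")
print(proj(s,[.4366,.071,.0072])); print(blobs(s,(40,50,30),(85,255,255),30,(280,230,320,265)))
for P in([.6371,-.023,.014],): print(proj(s,P),proj(t,P))
rows(s,(160,60,40),(180,255,255),(205,190,250,230)); rows(t,(160,60,40),(180,255,255),(230,160,280,200))
e=np.array(blobs(t,(160,60,40),(180,255,255),30,(230,160,275,200))); print(e)
E
```

```text
shift [-0.0001  0.0009  0.0728] turn [ 0.0228 -0.0002 -0.0479] t 26.8
[298.6726 248.8033]
[([292, 242, 14, 13, 97], [299.1, 249.2])]
[228.4085 213.3911] [251.256  179.0613]
(192, 224, 232) (194, 222, 237) (196, 221, 236) (198, 222, 236) (200, 223, 236) (202, 223, 236) (204, 223, 235) (206, 223, 236) (208, 222, 238) (210, 221, 238) (212, 220, 239) (214, 220, 239) (216, 220, 238) (218, 223, 236) 
(168, 250, 250) (170, 248, 254) (172, 245, 257) (174, 244, 259) (176, 243, 260) (178, 243, 261) (180, 244, 261) (182, 243, 261) (184, 243, 260) (186, 245, 259) (188, 247, 255) Traceback (most recent call last):
  File "<stdin>", line 6, in <module>
ValueError: setting an array element with a sequence. The requested array has an inhomogeneous shape after 2 dimensions. The detected shape was (1, 2) + inhomogeneous part.
```

The pink cup is centred to about 1–2 mm, and the token is where I expected. Grasping it.

Request:
play_rows([
  [0, 0.001, 0.03, 0, 0, 0],
  [0, 0, 0.02, 0, 0, 0],
  [0, 0, 0.012, 0, 0, 0],
  [0, 0, 0.008, 0, 0, 0],
  [0, 0, 0.0025, 0, 0, 0],
  [0, 0, 0, 0, 0, 0],
  [0, 0, 0, 0, 0, 0],
])

```text
time_s: 27.78
ee_pos: [0.4364, 0.0711, 0.0283]
orientation: [2.414, 2.01, 0.001]
contact_force: [-0.1, 0.5, 0.3]
gripper_width: 0.999
grip_force: 0.0
```

Request:
play_rows([
  [0, 0, 0, 0, 0, 0],
  [0, 0, 0, 0, 0, 0],
  [0, 0, 0, 0, 0, 0],
  [0, 0, 0, 0, 0, 0],
  [0, 0, 0, 0, 0, 0],
  [0, 0, 0, 0, 0, 0],
  [0, 0, 0, 0, 0, 0],
], claw=1)

```text
time_s: 28.65
ee_pos: [0.4359, 0.0711, 0.0278]
orientation: [2.414, 2.01, -0.0]
contact_force: [0.2, 0.3, -0.9]
gripper_width: 0.29
grip_force: 0.0
```

Request:
play_rows([
  [0, 0, -0.02, 0, 0, 0],
  [0, 0, -0.05, 0, 0, 0],
  [0, 0, -0.05, 0, 0, 0],
  [0, 0, -0.03, 0, 0, 0],
  [0, 0, 0, 0, 0, 0],
  [0, 0, 0, 0, 0, 0],
])

```text
time_s: 29.4
ee_pos: [0.4351, 0.0711, 0.1768]
orientation: [-2.414, -2.009, 0.002]
contact_force: [0.3, -0.3, -0.9]
gripper_width: 0.006
grip_force: 0.0
```

```bash
python3 - <<'E'
from h import *
o=get_obs(); rel([.6209,-.1117,.11],pose(79.6),o)
s=cam("side"); t=cam("top")
hi=(85,255,255); b=blobs(s,(40,50,20),hi,20); print(b, blobs(t,(40,50,20),hi,20)); print(proj(s,o["ee_pos"]-[0,0,.021]))
# brown cup top
print(proj(s,[.6209,-.1117,.068]),proj(t,[.6209,-.1117,.068])); rows(t,(0,90,0),(20,255,80),(262,160,300,205))
E
```

```text
shift [-0.146   0.216   0.0665] turn [-0.105   0.0263 -0.0429] t 29.4
[([292, 242, 14, 13, 98], [298.9, 249.1])] [([218, 209, 6, 21, 29], [219.8, 219.6]), ([218, 242, 6, 12, 36], [220.6, 248.2]), ([204, 290, 13, 9, 29], [209.1, 294.3])]
[302.3552 196.6063]
[242.3939 179.497 ] [282.4035 179.9936]
(176, 277, 285) (178, 276, 286) (180, 274, 287) (182, 274, 288) (184, 273, 288) (186, 273, 288) (188, 273, 288) (190, 274, 286) (192, 275, 285) (194, 279, 282)
```

The fingers hadn't finished closing before the lift, and the token hasn't moved. I retry with a smaller opening and a longer close.

Request:
play_rows([
  [0.0, 0.001, 0, 0, 0, 0],
  [0, 0, 0.03, 0, 0, 0],
  [0, 0, 0.03, 0, 0, 0],
  [0, 0, 0.02, 0, 0, 0],
  [0, 0, 0, 0, 0, 0],
  [0, 0, 0, 0, 0, 0],
  [0, 0, 0, 0, 0, 0],
  [0, 0, 0, 0, 0, 0],
], claw=-0.2)

```text
time_s: 30.5
ee_pos: [0.4375, 0.0709, 0.0985]
orientation: [2.414, 2.009, 0.002]
contact_force: [-0.3, 0.5, -0.5]
gripper_width: 0.594
grip_force: 0.0
```

```bash
python3 - <<'E'
from h import *
o=get_obs(); print(o["gripper_width"]); rel([.4366,.071,.028],pose(79.6),o)
E
```

```text
0.5940353854444308
shift [-0.0001 -0.001   0.0705] turn [ 0.088  -0.0122 -0.0428] t 30.5
```

Request:
play_rows([
  [0, -0.001, 0.03, 0, 0, 0],
  [0, 0, 0.02, 0, 0, 0],
  [0, 0, 0.012, 0, 0, 0],
  [0, 0, 0.006, 0, 0, 0],
  [0, 0, 0.0025, 0, 0, 0],
  [0, 0, 0, 0, 0, 0],
  [0, 0, 0, 0, 0, 0],
])

```text
time_s: 31.38
ee_pos: [0.4364, 0.0711, 0.0278]
orientation: [2.414, 2.01, 0.001]
contact_force: [0.3, 1.5, -0.2]
gripper_width: 0.601
grip_force: 0.0
```

Request:
play_rows([
  [0, 0, 0, 0, 0, 0],
  [0, 0, 0, 0, 0, 0],
  [0, 0, 0, 0, 0, 0],
  [0, 0, 0, 0, 0, 0],
  [0, 0, 0, 0, 0, 0],
  [0, 0, 0, 0, 0, 0],
  [0, 0, 0, 0, 0, 0],
  [0, 0, 0, 0, 0, 0],
], claw=1)

```text
time_s: 32.38
ee_pos: [0.436, 0.0711, 0.0273]
orientation: [2.414, 2.01, -0.0]
contact_force: [-0.1, 0.1, 0.3]
gripper_width: 0.005
grip_force: 0.0
```

The fingers closed fully without taking the token, so I look before doing anything else.

```bash
python3 - <<'E'
from h import *
o=get_obs(); s,t=cam("side"),cam("top")
print(proj(s,o["ee_pos"]-[0,0,.025]),proj(t,o["ee_pos"]-[0,0,.025]),o["gripper_width"])
print(blobs(s,(40,50,20),(85,255,255),15,(260,220,340,280)))
a=cv2.resize(s["frame"][200:270,260:340],(400,350),interpolation=cv2.INTER_CUBIC);b=cv2.resize(t["frame"][215:285,180:260],(400,350),interpolation=cv2.INTER_CUBIC)
cv2.imwrite("pics/p9.png",np.clip(np.hstack([a,b])[:,:,::-1]*1.5,0,255).astype('uint8'))
E
```

```text
[298.8336 250.4417] [217.6272 247.9384] 0.004597895574899404
[([292, 244, 14, 11, 90], [298.7, 249.7])]
```

View pics/p9.png

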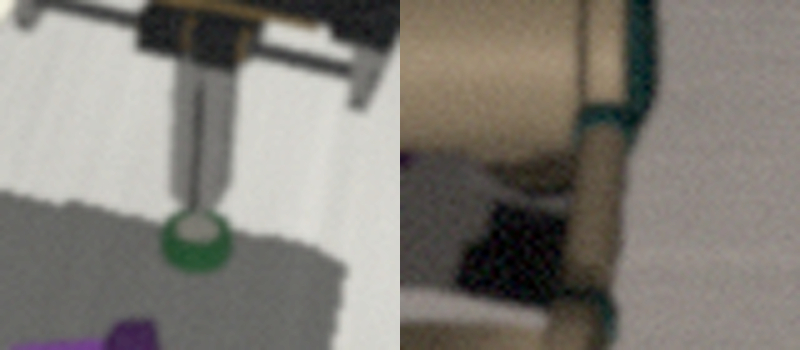

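The picture shows the closed fingertips ending near the token's top (side row ~242), not at table height. The earlier pictures agree: the tips sat about 10 mm below the cup tops, so they really stand roughly 20 mm higher than the stated nose length implies. I estimate it from the image and then feel for the table with small steps.

Request:
play_rows([
  [0, 0, -0.015, 0, 0, 0],
  [0, 0, 0, 0, 0, 0],
  [0, 0, 0, 0, 0, 0],
  [0, 0, 0, 0, 0, 0],
  [0, 0, 0, 0, 0, 0],
  [0, 0, 0, 0, 0, 0],
  [0, 0, 0, 0, 0, 0],
  [0, 0, 0, 0, 0, 0],
], claw=-0.2)

```text
time_s: 33.48
ee_pos: [0.436, 0.0711, 0.0423]
orientation: [2.414, 2.01, -0.0]
contact_force: [0.8, 0.8, -0.5]
gripper_width: 0.599
grip_force: 0.0
```

```bash
python3 - <<'E'
from h import *
o=get_obs(); e=o["ee_pos"]; print(e,o["gripper_width"]); s=cam("side")
R=Rn.from_rotvec(o["orientation"])
for sy in(-1,1):
  for dz in(0,.01,.025): print(sy,dz,proj(s,e+R.apply([0,sy*.034,dz])))
cv2.imwrite("pics/p10.png",np.clip(cv2.resize(s["frame"][190:270,250:350],(750,600),interpolation=cv2.INTER_CUBIC)[:,:,::-1]*1.5,0,255).astype('uint8'))
E
```

```text
[0.436  0.0711 0.0423] 0.5994010352844318
-1 0 [313.5869 240.8242]
-1 0.01 [313.3191 244.2011]
-1 0.025 [312.9225 249.2016]
1 0 [285.8984 233.6743]
1 0.01 [285.7761 237.0127]
1 0.025 [285.5949 241.9577]
```

View pics/p10.png

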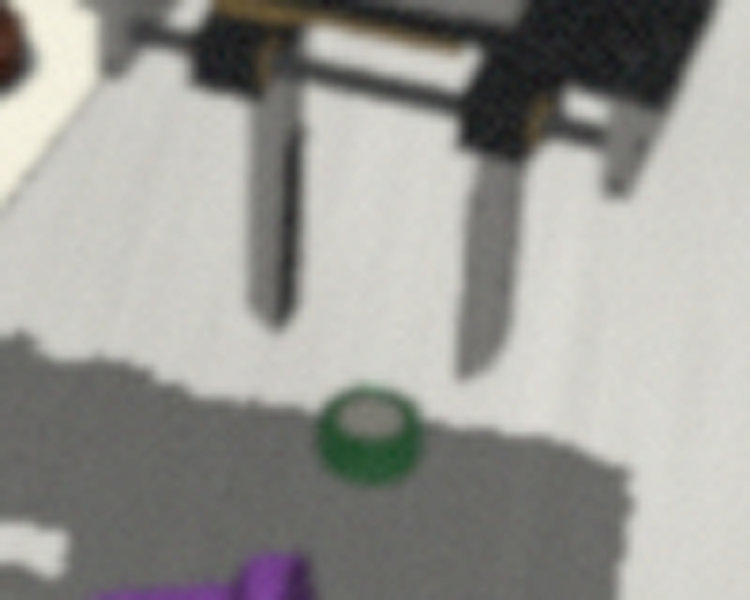

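The tips appear at rows 233 and 240, exactly where the reported TCP itself projects. The real tips are therefore about 25 mm higher than stated. I descend to a reported z of about 0.005, checking the force on the way.

Request:
play_rows([
  [0.0, 0.0005, 0.014, 0, 0, 0],
  [0, 0, 0.01, 0, 0, 0],
  [0, 0, 0.005, 0, 0, 0],
  [0, 0, 0, 0, 0, 0],
])

```text
time_s: 34.02
ee_pos: [0.4362, 0.071, 0.013]
orientation: [-2.414, -2.01, 0.001]
contact_force: [-0.3, -0.1, 0.6]
gripper_width: 0.601
grip_force: 0.0
```

Request:
play_rows([
  [0, 0, 0.003, 0, 0, 0],
  [0, 0, 0.002, 0, 0, 0],
  [0, 0, 0.002, 0, 0, 0],
  [0, 0, 0, 0, 0, 0],
])

```text
time_s: 34.52
ee_pos: [0.4364, 0.071, 0.0062]
orientation: [-2.414, -2.01, 0.0]
contact_force: [0.5, 0.3, -0.7]
gripper_width: 0.599
grip_force: 0.0
```

Request:
play_rows([
  [0, 0, 0.002, 0, 0, 0],
  [0, 0, 0, 0, 0, 0],
])

```text
time_s: 34.78
ee_pos: [0.4364, 0.071, 0.0042]
orientation: [-2.414, -2.01, 0.0]
contact_force: [-0.5, -0.5, 1.4]
gripper_width: 0.599
grip_force: 0.0
```

Request:
play_rows([
  [0, 0, 0, 0, 0, 0],
  [0, 0, 0, 0, 0, 0],
  [0, 0, 0, 0, 0, 0],
  [0, 0, 0, 0, 0, 0],
  [0, 0, 0, 0, 0, 0],
  [0, 0, 0, 0, 0, 0],
  [0, 0, 0, 0, 0, 0],
], claw=1)

```text
time_s: 35.65
ee_pos: [0.4365, 0.071, 0.0044]
orientation: [2.414, 2.01, 0.0]
contact_force: [-0.2, -0.3, 0.0]
gripper_width: 0.345
grip_force: 8.0
```

Request:
play_rows([
  [0, 0, -0.02, 0, 0, 0],
  [0, 0, -0.05, 0, 0, 0],
  [0, 0, -0.05, 0, 0, 0],
  [0, 0, -0.03, 0, 0, 0],
  [0, 0, 0, 0, 0, 0],
  [0, 0, 0, 0, 0, 0],
])

```text
time_s: 36.4
ee_pos: [0.4354, 0.071, 0.1531]
orientation: [-2.413, -2.009, 0.003]
contact_force: [-0.1, -0.5, -0.6]
gripper_width: 0.349
grip_force: 8.0
```

```bash
python3 - <<'E'
from h import *
o=get_obs(); s=cam("side"); e=o["ee_pos"]; print(o["gripper_width"],o["grip_force"])
print(proj(s,e+[0,0,.0028])); u,v=proj(s,e).astype(int)
print(blobs(s,(40,50,20),(85,255,255),20,(u-30,v-30,u+30,v+40)))
cv2.imwrite("pics/p11.png",np.clip(cv2.resize(s["frame"][v-40:v+40,u-50:u+50],(750,600),interpolation=cv2.INTER_CUBIC)[:,:,::-1]*1.5,0,255).astype('uint8'))
rel([.6209,-.1117,.10],pose(79.6))
E
```

```text
0.3489026364221704 8.000008463859558
[302.2326 196.5199]
[([295, 191, 14, 11, 90], [301.4, 196.9])]
shift [-0.1459  0.216   0.0521] turn [-0.1884  0.0422 -0.0399] t 36.45
```

View pics/p11.png

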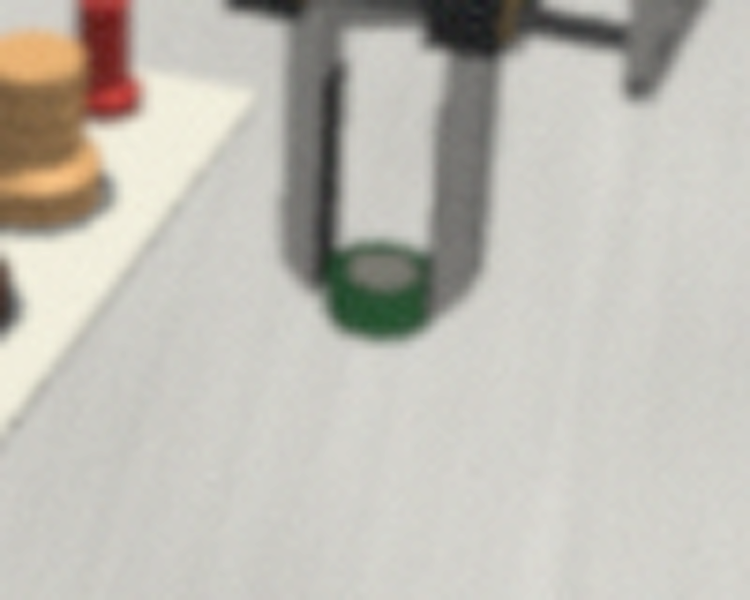

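The token is held level between the tips at side (301,197), as predicted. My picture allowance is used up, so from here I check by numbers only, starting with the brown cup's centre.

```bash
python3 - <<'E'
from h import *
s,t=cam("side"),cam("top"); c0=np.array([.6209,-.1117,0])
for c,n in((s,"s"),(t,"t")):
    pts=[]
    for z,r in((.006,.027),(.022,.027),(.028,.02),(.068,.02)):
        a=np.linspace(0,6.28,60); pts+= [proj(c,c0+[r*np.cos(x),r*np.sin(x),z]) for x in a]
    hull=cv2.convexHull(np.array(pts,np.float32)); m0=np.zeros((384,512),'uint8'); cv2.fillConvexPoly(m0,hull.round().astype(int),255)
    h=cv2.cvtColor(c["frame"],cv2.COLOR_RGB2HSV); x,y,w,hh=cv2.boundingRect(hull); print(n,"pred bbox cols",hull[:,0,0].min(),hull[:,0,0].max(),"rows",hull[:,0,1].min(),hull[:,0,1].max())
    g=((h[...,2]<85)&(h[...,1]>60)&((h[...,0]<16)|(h[...,0]>170))).astype('uint8')*255; k=np.zeros_like(g); k[y-6:y+hh+6,x-6:x+w+6]=255; g&=k
    nn,l,st,ce=cv2.connectedComponentsWithStats(g); i=1+np.argmax(st[1:,4]); print(st[i],ce[i])
E
```

```text
s pred bbox cols 233.05917 252.55435 rows 175.75989 203.91948
[236 169  19  34 367] [244.1117 189.0926]
t pred bbox cols 272.24054 290.96298 rows 173.11835 194.24872
[272 174  18  22 260] [280.8577 184.4769]
```

Request:
play_rows([
  [0, 0, -0.01, 0, 0, 0],
  [-0.0292, 0.0432, 0, 0, 0, 0],
  [-0.0292, 0.0432, 0, 0, 0, 0],
  [-0.0292, 0.0432, 0, 0, 0, 0],
  [-0.0292, 0.0432, 0, 0, 0, 0],
  [-0.0291, 0.0432, 0, 0, 0, 0],
  [0, 0, 0.03, 0, 0, 0],
  [0, 0, 0, 0, 0, 0],
  [0, 0, 0, 0, 0, 0],
])

```text
time_s: 37.67
ee_pos: [0.6224, -0.1113, 0.135]
orientation: [2.414, 2.011, 0.0]
contact_force: [-0.4, -1.1, -0.1]
gripper_width: 0.35
grip_force: 8.0
```

```bash
python3 - <<'E'
from h import *
o=get_obs(); rel([.6209,-.1117,.0724],pose(79.6),o); e=o["ee_pos"]
s,t=cam("side"),cam("top")
for c in(s,t): 
    u,v=proj(c,e+[0,0,.0028]); print("pred",u,v,blobs(c,(40,50,15),(90,255,255),12,(int(u)-25,int(v)-25,int(u)+25,int(v)+25)))
E
```

```text
shift [-0.0007 -0.0015  0.0626] turn [ 0.0081 -0.0013 -0.0182] t 37.675
pred 241.17665827844473 156.86276036849108 [([235, 153, 11, 8, 51], [240.3, 157.1])]
pred 283.4564987091161 172.837147799291 [([293, 182, 14, 7, 43], [300.0, 184.4])]
```

Request:
play_rows([
  [-0.0007, -0.002, 0.03, 0, 0, 0],
  [0, 0, 0.018, 0, 0, 0],
  [0, 0, 0.008, 0, 0, 0],
  [0, 0, 0, 0, 0, 0],
  [0, 0, 0, 0, 0, 0],
])

```text
time_s: 38.4
ee_pos: [0.6212, -0.1121, 0.0796]
orientation: [2.413, 2.009, 0.002]
contact_force: [-0.3, -1.1, -0.6]
gripper_width: 0.346
grip_force: 8.0
```

```bash
python3 - <<'E'
from h import *
o=get_obs(); print(o["ee_pos"]); rel([.6209,-.1117,.0724],pose(79.6),o); e=o["ee_pos"]
s=cam("side")
h=cv2.cvtColor(s["frame"],cv2.COLOR_RGB2HSV)
for n,z in(("tok mid",.0028),): print(n,proj(s,e+[0,0,z]))
print("cup top pred",proj(s,[.6209,-.1117,.068]))
print("green");rows(s,(40,45,10),(92,255,255),(225,160,262,190))
print("brown");rows(s,(0,60,0),(22,255,75),(225,170,262,206))
for v in range(164,206,2): print(v,' '.join(f"{a}/{b}/{c}" for a,b,c in h[v,232:256:2]))
E
```

```text
[ 0.6212 -0.1121  0.0796]
shift [ 0.0003 -0.0004  0.0072] turn [ 0.1259  0.0193 -0.0293] t 38.4
tok mid [242.2094 174.868 ]
cup top pred [242.3939 179.497 ]
green
(170, 237, 237) (172, 236, 238) (174, 238, 246) (176, 238, 246) (178, 238, 247) 
brown
(170, 253, 253) (174, 251, 251) (176, 249, 251) (178, 249, 250) (180, 238, 250) (182, 238, 250) (184, 238, 251) (186, 238, 251) (188, 238, 248) (190, 238, 248) (192, 236, 250) (194, 235, 251) (196, 237, 251) (198, 237, 251) (200, 237, 250) (202, 237, 246) (204, 236, 236) 
164 20/9/87 20/11/68 0/0/36 15/10/104 18/9/139 24/9/138 30/8/136 24/11/117 30/7/76 30/7/73 15/53/86 16/124/146
166 18/15/87 20/11/70 60/8/31 30/8/99 30/6/137 30/8/136 30/8/136 30/9/117 20/10/77 10/10/75 14/52/84 16/121/143
168 20/9/89 30/8/68 150/9/30 20/8/95 36/10/126 45/12/124 42/10/124 30/9/111 30/7/77 0/3/74 23/32/72 16/113/95
170 20/8/96 30/4/71 60/24/32 60/31/58 54/35/73 49/27/75 53/31/73 51/25/70 23/13/79 30/7/74 23/30/69 16/103/79
172 23/8/125 15/6/82 68/45/45 64/79/55 43/24/74 36/16/80 34/23/77 56/26/68 23/13/77 10/10/75 15/50/71 16/115/82
174 24/9/137 23/8/124 
[... 1151 characters left out ...]
77/98/83 178/96/82 0/94/57 12/140/31 11/119/30 13/132/31 10/147/26 8/151/27 11/132/31 14/83/34 15/46/56 25/20/143
196 175/101/83 176/103/84 177/98/68 5/96/32 11/120/34 10/113/34 6/123/31 11/128/32 7/95/35 12/120/32 6/57/45 30/14/108
198 177/101/83 179/95/83 179/94/65 5/104/32 8/96/32 8/128/32 9/105/34 13/139/33 12/113/34 5/149/29 3/56/41 42/13/99
200 176/107/86 179/98/78 179/97/63 9/112/32 11/123/29 6/132/31 11/151/27 9/123/27 6/136/30 8/135/34 23/15/66 26/16/130
202 175/101/83 177/100/82 178/96/64 5/39/39 13/87/35 7/100/33 5/83/34 9/75/34 15/28/54 30/15/85 30/18/130 26/22/159
204 178/98/86 178/92/80 2/72/71 24/19/68 38/17/60 30/19/55 30/13/61 25/18/87 27/20/141 30/18/152 25/21/159 28/19/158
```

The token lines up with the cup top at side column ~242–243, so I lower it and release.

Request:
play_rows([
  [0, -0.0005, 0.003, 0, 0, 0],
  [0, 0, 0.002, 0, 0, 0],
  [0, 0, 0.0015, 0, 0, 0],
  [0, 0, 0, 0, 0, 0],
  [0, 0, 0, 0, 0, 0],
])

```text
time_s: 39.08
ee_pos: [0.6198, -0.1119, 0.0723]
orientation: [2.414, 2.01, -0.0]
contact_force: [-1.0, 0.6, 4.0]
gripper_width: 0.348
grip_force: 8.0
```

Request:
play_rows([
  [0, 0, 0, 0, 0, 0],
  [0, 0, 0, 0, 0, 0],
  [0, 0, 0, 0, 0, 0],
  [0, 0, 0, 0, 0, 0],
  [0, 0, 0, 0, 0, 0],
  [0, 0, -0.02, 0, 0, 0],
  [0, 0, -0.04, 0, 0, 0],
  [0, 0, -0.04, 0, 0, 0],
  [0, -0.05, 0, 0, 0, 0],
  [0, -0.05, 0, 0, 0, 0],
  [0, -0.05, 0, 0, 0, 0],
  [0, -0.05, 0, 0, 0, 0],
], claw=-0.2)

```text
time_s: 40.58
ee_pos: [0.4216, -0.0753, 0.1719]
orientation: [2.414, 2.01, 0.0]
contact_force: [0.4, 0.2, 0.1]
gripper_width: 0.601
grip_force: 0.0
```

Request:
play_rows([
  [-0.05, 0, 0, 0, 0, 0],
  [-0.05, 0, 0, 0, 0, 0],
  [-0.05, 0, 0, 0, 0, 0],
  [-0.05, 0, 0, 0, 0, 0],
  [-0.05, 0, 0, 0, 0, 0],
  [-0.05, 0, 0, 0, 0, 0],
  [0, 0, 0, 0, 0, 0],
  [0, 0, 0, 0, 0, 0],
])

```text
time_s: 41.58
ee_pos: [0.3685, -0.3699, 0.1716]
orientation: [-2.414, -2.009, -0.001]
contact_force: [-0.3, -0.2, 0.5]
gripper_width: 0.6
grip_force: 0.0
```

```bash
python3 - <<'E'
from h import *
print(get_obs()["ee_pos"]); s,t=cam("side"),cam("top")
for c,ro in((s,(222,150,265,190)),(t,(265,155,305,200))): print("green",blobs(c,(40,45,10),(92,255,255),8,ro)); rows(c,(40,45,10),(92,255,255),ro)
print("pred token mid",proj(s,[.6209,-.1117,.075]),proj(t,[.6209,-.1117,.075]),"top",proj(s,[.6209,-.1117,.082]),proj(t,[.6209,-.1117,.082]))
print("brown");rows(s,(0,60,0),(22,255,75),(225,165,258,206)); rows(t,(0,80,0),(22,255,95),(262,160,303,205))
for n,P,lo,hi in(("tan",(.6047,-.2),(5,70,30),(18,255,255)),("pink",(.6371,-.023),(160,60,40),(180,255,255))):
    u,v=proj(t,[*P,.03]).astype(int); print(n,"brim pred",proj(t,[*P,.008]),"top pred",proj(t,[*P,.068])); rows(t,lo,hi,(u-14,v-16,u+15,v+18))
t2=[onz(t,*b[1],.08) for b in blobs(t,(40,45,10),(92,255,255),8,(265,155,305,200))]; print(t2)
h=cv2.cvtColor(t["frame"],cv2.COLOR_RGB2HSV)
for v in range(168,198,2): print(v,' '.join(f"{a}/{b}/{c}" for a,b,c in h[v,270:296:2]))
E
```

```text
[ 0.3685 -0.3699  0.1716]
green [([238, 172, 12, 10, 79], [243.3, 177.3])]
(172, 246, 246) (174, 238, 249) (176, 238, 249) (178, 238, 248) (180, 238, 247) 
green [([277, 173, 13, 14, 107], [282.7, 180.1])]
(173, 282, 282) (175, 278, 286) (177, 277, 288) (179, 277, 289) (181, 277, 289) (183, 277, 288) (185, 279, 287) 
pred token mid [242.3345 177.2875] [282.5197 179.3634] top [242.2747 175.0642] [282.6371 178.7266]
brown
(177, 250, 252) (179, 250, 250) (181, 237, 250) (183, 238, 250) (185, 238, 251) (187, 238, 249) (189, 238, 249) (191, 237, 250) (193, 237, 251) (195, 238, 252) (197, 237, 252) (199, 237, 251) (201, 237, 248) 
(178, 275, 275) (180, 274, 275) (182, 273, 275) (184, 273, 277) (186, 272, 288) (188, 274, 288) (190, 274, 302) (192, 276, 286) (194, 280, 283) 
tan brim pred [311.6454 190.7199] top pred [313.9636 185.8176]
(180, 309, 317) (182, 306, 319) (184, 305, 320) (186, 303, 321) (188, 302, 321) (190, 302, 321) (192, 302, 321) (194, 303, 321) (196, 304, 319) (198, 306, 318) (200, 309, 314) 
pink brim pred [251.2957 179.578 ] top pred [250.8822 174.2019]
(169, 248, 253) (1
[... 1429 characters left out ...]
5/165/37 57/134/38 39/255/23 2/158/29 11/51/80 12/35/94 21/41/118
188 16/31/107 0/52/44 11/255/25 168/174/19 8/211/23 0/255/14 17/186/26 9/255/21 9/255/21 13/98/47 10/35/87 15/22/93 21/33/122
190 18/37/116 23/36/64 7/100/33 176/167/32 12/255/22 0/255/7 0/127/26 172/234/24 11/205/36 6/50/72 15/28/90 19/34/104 20/42/122
192 16/35/123 23/29/104 4/32/56 6/120/32 11/206/31 14/255/31 8/247/33 2/223/32 16/83/52 15/37/82 10/33/93 12/36/122 17/36/126
194 17/40/127 18/32/119 14/27/103 15/31/66 13/54/33 6/105/34 11/73/28 8/51/40 8/30/69 18/27/93 18/32/118 19/35/124 16/34/126
196 18/37/125 16/35/124 18/38/121 19/37/116 21/35/101 15/24/86 21/23/79 9/27/93 21/32/105 19/43/124 19/34/126 17/38/127 17/38/126
```

The token lies on the brown cup: side column 243.5 matches the cup body at 243.5, and the top view agrees to about 2 mm. The tan and pink cups sit within about 2 mm of their rings, and the arm is clear. Handing in.

```bash
python3 -c "
from bench import manip
print(manip.finish_job())"
```

```text
the job is handed in; nothing more can be done
None
```

I handed the job in at about 42 s: brown cup on the middle ring, tan by the red post, pink by the blue post, each within about 2–3 mm of its ring, and the token flat on the brown cup, 1–3 mm off centre by my last camera readings; I don't know the verdict.

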